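# Screw the oil filler plug back into the disc sander's gearbox

### The job

The gearbox of the disc sander has just been topped up with oil: put its large hexagonal filler plug back into the neck on top of the gearbox. Set the plug upright in the neck, turn it backwards (anticlockwise) with light pressure until you feel it ride up and drop into the start of the thread, then screw it in clockwise, gently and without cross-threading, until its hexagon is fully home on the neck, and let go. Leave the other things on the bench alone.

Things in the scene. Friction and masses are not known exactly. Their poses are not given: they have to be found in the camera images.
- plug_head (a point): Centre of the loose filler plug's hexagonal head; z up the plug's axis. Aluminium, 160 to 260 g; stands upright on the bench on its thread end at first. Head 50 mm across flats (58 across corners), 22 mm tall; flat normals lie along this x axis and every 60 degrees from it. The point is 11 mm above the head's underside and 30.5 mm above the plug's end. A much smaller hexagonal plug is not wanted.
- plug_end (a point): Centre of the plug's lower end. From here up: 5 mm plain pilot of 28 mm diameter, then three right-hand threads, 36 mm outside diameter, rounded, 2.2 mm thick, 120 degrees apart; the head's underside is 19.5 mm up. The pilot centres the plug in the neck.
- neck_mouth (a point): Centre of the open mouth of the filler neck, an upright steel tube (46 mm outside, 38 mm inside diameter) fixed on the sander's gearbox, 176 mm above the bench; z up its axis. Fully home, the head's underside stands on this mouth: plug_head 11 mm above it, about 150 degrees clockwise from the dropped position (see thread_top).
- thread_top (a point): Top of the neck's thread (neck_thread), on its axis, 2 mm below the mouth: three oiled right-hand threads, 31 mm inside diameter, 2.2 mm thick, lead 16.5 mm a turn, 1 mm play, starting at an unknown angle. Lowered unturned, the plug stands with plug_head 23.5 mm (crest of a start) to 18 mm (dropped) above the mouth; anticlockwise it climbs 2.6 mm per rad to the crest, then can drop 5.5 mm, every 120 degrees.
- gearbox_top (a point): Foot of the neck on the gearbox's flat top, 28 mm below the mouth: fingers holding the head may reach down beside the neck. The sander is fixed; its 190 mm disc stands 110 mm to this point's -y side, top edge 17 mm above the mouth; the motor begins 77 mm to the +y side, its top 10 mm below the mouth.

How it is judged:
By the outcome, as a careful person would: the job done as asked, in the order asked, and still so for the second after the job is handed in, with the robot touching nothing.
It also fails if it takes over 72 s, if anything falls off the work surface, if the arm or the gripper's body presses on something with over 40 N, if the wrist force passes 120 N, or if a joint passes its speed limit or range.

### The arm

A 7-joint arm with a two-finger parallel gripper is mounted at the origin on the work surface. World frame = base frame: x ahead of the robot, y to its left, z up, the work surface at z = 0. Lengths are in m, angles in rad, forces in N, time in s.
With the tool pointing down it reaches from about 0.425 to 0.95 m from the base axis. Payload 16.7 kg.
Tool frame: the origin (TCP) lies between the finger pads; the fingertips stand 8 mm ahead of it and the grasp point (between the pads) lies 11 mm behind it; z points along the fingers, y is the direction in which the jaws open and shut (so a half turn about z gives the same grasp; the last joint's range is limited). The gripper opens to 94 mm and grips with 3 to 60 N. Pads are 16 mm wide; open, the fingers measure 119 mm over their backs; the gripper's body (75 mm by 177 mm) begins 78 mm behind the grasp point.
Start: joints at [-1.329, 0.426, 0.074, 1.606, -0.034, 1.111, -0.067], TCP at [0.258, 0.624, 0.213] pointing down, gripper open.
Joint ranges: [-2.85, 2.85], [-0.5, 2.14], [-1.23, 1.37], [0.21, 2.46], [-1.02, 4.16], [0.16, 2.05], [-2.73, 2.73]. Speed limits (rad/s): [1.89, 1.89, 2.39, 2.39, 3.01, 3.01, 3.01].

### API

Orientations are given as a unit quaternion [w, x, y, z].
In Python, from bench import * gives the robot as it stands.
- The arm moves only by the tool send_rows, never from a script. Its argument "commands" is a list that holds one entry, the list of rows, each a list of 5 numbers: the shift along the tool's x, y, z in m, then the turn about the tool's z in degrees, then the finger opening in m, from 0 to 0.094. A call has 1 to 12 rows; each row shifts and turns the commanded pose from where the row before left it, along the tool's axes as they then stand; what a row does not reach is not made up. A row lasts 1/12 s, in which the tool goes at most 41.7 mm and 7.16 degrees, less where a joint would pass 70% of its speed; a pose out of reach is approached as far as the arm can. A call is refused whole if a number of a shift passes 0.0417 or a number of a turn 7.16, either way. A call with a gripper value outside its range is refused whole. The fingers move at their own pace and stop on an object; "force" is the grip in N (left out, the last holds). Time passes only in rows, so rows that do not move let the fingers close. It gives the time, the measured TCP pose, the force and the opening at its end, in the units of the state.
- read_state(): the state, without advancing time (a new reading comes with each control period).
- snapshot(name): name is "scene" or "side" or "wrist"; returns the picture (400x640x3 uint8, red, green, blue); there is no depth.
- camera_info(name): a dict with "fx", "fy", "cx", "cy" (pixels), "k1" (the pictures are not rectified: a ray, as slopes to the right and down, at radius r is drawn at 1 + k1 r^2 times it, then the intrinsics apply), "view" (4x4, takes a point from world to camera coordinates). Camera axes: x right, y up, looking along -z (the intrinsics and any distortion apply to the point x, -y, -z); pixel columns grow to the right and rows downward; lengths in m; the calibration is good to about 2 mm. A picture is of the moment at which its call begins: read the wrist's pose just before it. camera_info takes no time and is no camera call; for the wrist camera it gives the pose at the moment of the call.
- close_job(): hands the job in, once; it reports no verdict.
The state is a dict: "time": time; "joints": joint angles; "qd": joint speeds; "tau": joint torques, N m; "eef_pos": TCP position; "ee_rot": TCP orientation; "ft_force": force on the tool from outside, world axes, zero at the start; "moment": the same for the moment, N m; "finger_gap": finger opening in m.
Only numpy, scipy, OpenCV 4.12 (cv2) and the standard library are available. Lean on these libraries where they do the work, as an engineer would, in place of code of your own. Each camera call takes 0.05 s, during which the arm holds its last target.

## Working session

There is one attempt and no reset: what is moved stays moved. The work goes in short steps, Python scripts to look and compute and a tool call to move; the robot and the scene stay as the last step left them, time stands still between calls to the robot, and variables do not carry over. Pictures are saved under pics/ and viewed, and the job is handed in when it is done.

Besides the shell and the picture viewer there is one more tool, called after "Emit:" in YAML: its name, and indented under it one key for each argument. send_rows: Moves the arm, as the interface text tells. Its arguments: {"type":"object","properties":{"commands":{"type":"array","items":{"type":"array","items":{"type":"array","items":{"type":"number"}}}},"force":{"type":"number"}},"required":["commands"]}

```bash
ls; mkdir -p pics; python3 - <<'E'
from bench import *
import cv2
s=read_state();print(s)
for n in("scene","side","wrist"):
    i=camera_info(n);print(n,i)
    im=snapshot(n);cv2.imwrite(f"pics/{n}0.png",im[:,:,::-1])
E
```

```text
pics
{'time': 0.0, 'joints': array([-1.32853457,  0.42666761,  0.07390429,  1.60658199, -0.03409422,
        1.11081186, -0.06709149]), 'qd': array([ 9.59642263e-05,  1.59621980e-03, -4.06019870e-05,  1.90028815e-03,
        4.49199157e-04,  9.08320474e-04, -1.11507212e-04]), 'tau': array([ 1.26195566e-03, -9.35799694e+01,  3.66617896e+00, -4.54222584e+01,
       -4.90612315e-02,  1.98624039e-02,  1.41184346e-04]), 'eef_pos': array([0.25762837, 0.62345273, 0.21283121]), 'ee_rot': array([-6.24710058e-05,  1.94664173e-01,  9.80869764e-01, -6.00841210e-04]), 'ft_force': array([ 0.46958971, -0.81126771,  0.23988572]), 'moment': array([-0.00487844, -0.01594502,  0.0282957 ]), 'finger_gap': 0.09398626138160382}
scene {'fx': 389.9719086866478, 'fy': 389.9719086866478, 'cx': 318.610377533351, 'cy': 198.77190109822502, 'k1': -0.004824179860546909, 'view': array([[ 0.74921924,  0.6622679 ,  0.0084706 , -0.30266944],
       [-0.46992628,  0.52252501,  0.711433  ,  0.19878399],
       [ 0.46673314, -0.53699985,  0.70270288, -1.04342652],
       [ 0.        ,  0.        ,  0.        ,  1.        
[... 180 characters left out ...]
664,  0.01987388, -0.50108757],
       [ 0.00391434,  0.66334484,  0.74830362, -0.03373966],
       [-0.03437268, -0.7477779 ,  0.66305861, -0.86046861],
       [ 0.        ,  0.        ,  0.        ,  1.        ]])}
wrist {'fx': 342.359100288893, 'fy': 342.359100288893, 'cx': 317.34825291859755, 'cy': 197.4401653690318, 'k1': 0.008375895106766843, 'view': array([[ 3.81744931e-01,  9.24267260e-01, -9.16024634e-04,
        -6.74254111e-01],
       [-8.96031816e-01,  3.69839541e-01, -2.45653615e-01,
         2.64257780e-02],
       [-2.26710812e-01,  9.45978097e-02,  9.69357242e-01,
        -3.90949265e-01],
       [ 0.00000000e+00,  0.00000000e+00,  0.00000000e+00,
         1.00000000e+00]])}
```

View pics/scene0.png

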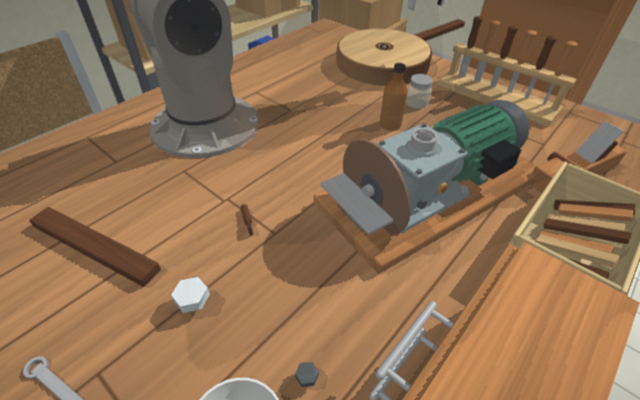

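View pics/side0.png

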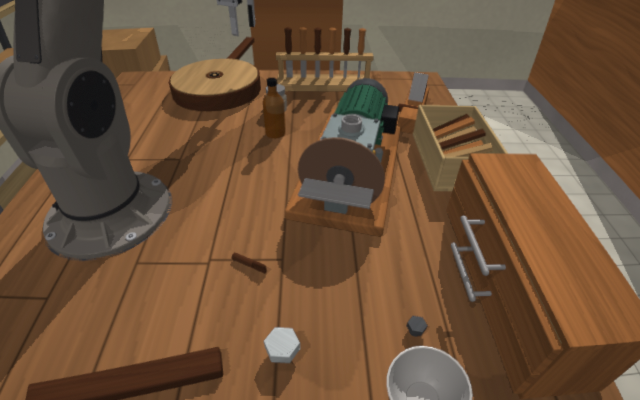

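View pics/wrist0.png

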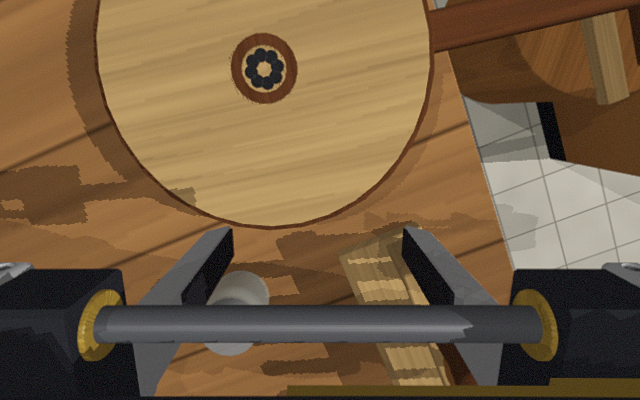

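Plug: scene ≈(190,295), side ≈(282,345). Neck mouth: scene ≈(426,133), side ≈(351,119). Next I zoom in on both to measure them.

```bash
cat > h.py <<'E'
import numpy as np, cv2
from bench import *
def ray(ci,u,v):
    x=(u-ci['cx'])/ci['fx'];y=(v-ci['cy'])/ci['fy']
    a,b=x,y
    for _ in range(10):
        f=1+ci['k1']*(a*a+b*b);a,b=x/f,y/f
    V=np.array(ci['view']);R=V[:3,:3]
    return -R.T@V[:3,3], R.T@np.array([a,-b,-1.])
def onz(ci,u,v,z):
    o,d=ray(ci,u,v);return o+d*(z-o[2])/d[2]
def proj(ci,p):
    V=np.array(ci['view']);c=V[:3,:3]@np.array(p)+V[:3,3]
    a,b=c[0]/-c[2],-c[1]/-c[2];f=1+ci['k1']*(a*a+b*b)
    return np.array([ci['cx']+ci['fx']*a*f,ci['cy']+ci['fy']*b*f])
def two(c1,p1,c2,p2):
    o1,d1=ray(c1,*p1);o2,d2=ray(c2,*p2);d1/=np.linalg.norm(d1);d2/=np.linalg.norm(d2)
    t=np.linalg.lstsq(np.c_[d1,-d2],o2-o1,rcond=None)[0]
    a,b=o1+t[0]*d1,o2+t[1]*d2;return (a+b)/2,np.linalg.norm(a-b)
def crop(im,u,v,h,k,name):
    c=im[max(0,v-h):v+h,max(0,u-h):u+h];cv2.imwrite(name,cv2.resize(c,None,fx=k,fy=k,interpolation=cv2.INTER_CUBIC))
E
python3 - <<'E'
from h import *
T=[]
for n,a,b in(("scene",(190,295),(426,136)),("side",(282,345),(351,122))):
    im=cv2.imread(f"pics/{n}0.png")
    c=[cv2.resize(im[v-30:v+30,u-30:u+30],None,fx=6.6,fy=6.6,interpolation=cv2.INTER_CUBIC) for u,v in(a,b)]
    T.append(np.hstack(c))
cv2.imwrite("pics/z.png",np.vstack(T)[:600*2])
im=np.vstack(T);cv2.imwrite("pics/z.png",cv2.resize(im,(590,590)))
for n in("scene","side"):
    im=cv2.imread(f"pics/{n}0.png");ci=camera_info(n)
    for t in (150,175,195,210,225):
        m=(im.min(2)>t).astype(np.uint8)
        k,l,st,ce=cv2.connectedComponentsWithStats(m)
        for i in range(1,k):
            if st[i,4]>150 and np.hypot(*(ce[i]-np.array((190,295) if n=="scene" else (282,345))))<25: print(n,t,st[i],ce[i],onz(ci,*ce[i],0.0415))
E
```

```text
scene 150 [171 277  38  32 807] [190.0929368  291.77447336] [ 0.42714484 -0.3412963   0.0415    ]
scene 175 [172 277  35  29 696] [188.80603448 291.16091954] [ 0.42463715 -0.34200791  0.0415    ]
scene 195 [172 277  35  29 665] [188.78646617 291.01503759] [ 0.42438565 -0.34186798  0.0415    ]
scene 210 [172 278  34  27 636] [188.81761006 290.93867925] [ 0.42430392 -0.34175     0.0415    ]
side 150 [264 328  35  29 760] [281.20131579 341.80921053] [ 0.42366062 -0.34055506  0.0415    ]
side 175 [265 328  33  28 681] [281.21879589 341.32745962] [ 0.42364783 -0.33973389  0.0415    ]
```

View pics/z.png

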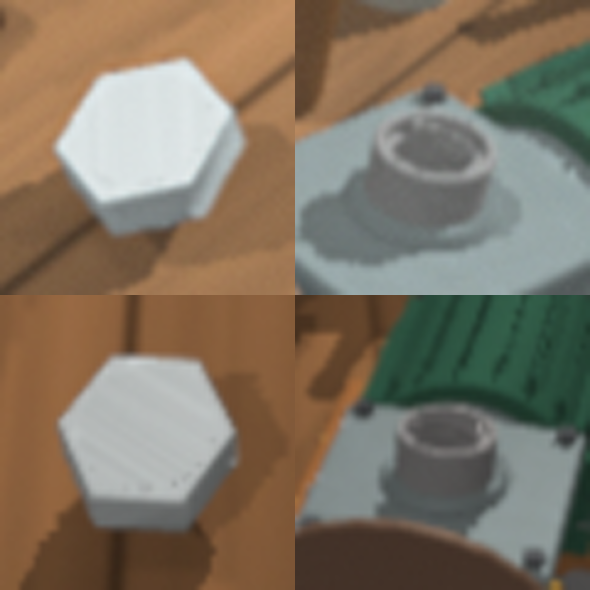

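```bash
python3 - <<'E'
from h import *
for n,t,(u,v) in(("scene",200,(190,295)),("side",172,(282,345))):
    im=cv2.imread(f"pics/{n}0.png");ci=camera_info(n)
    m=(im.min(2)>t).astype(np.uint8); k,l,st,ce=cv2.connectedComponentsWithStats(m)
    i=l[v-5,u];m=(l==i).astype(np.uint8)
    C=max(cv2.findContours(m,0,cv2.CHAIN_APPROX_NONE)[0],key=cv2.contourArea)
    h=cv2.convexHull(C)[:,0]
    P=np.array([onz(ci,*p,0.0415)[:2] for p in h])*1000
    # projected width vs direction
    best=[]
    for a in range(60):
        w=[]
        for k in range(3):
            d=np.array([np.cos(np.radians(a+60*k)),np.sin(np.radians(a+60*k))]);q=P@d;w.append((np.ptp(q),(q.max()+q.min())/2,d))
        best.append((sum(x[0] for x in w),a,w))
    b=min(best,key=lambda x:x[0])
    c=np.linalg.lstsq(np.array([x[2] for x in b[2]]),np.array([x[1] for x in b[2]]),rcond=None)[0]
    print(n,"flat normal deg",b[1],[round(x[0],1) for x in b[2]],"centre",c)
cs,cd=camera_info("scene"),camera_info("side")
ps,pd=(424.1,135.7),(351.8,119.5)
print(onz(cs,*ps,.176),onz(cd,*pd,.176),two(cs,ps,cd,pd))
for n,ci,p in(("scene",cs,ps),("side",cd,pd)):
    im=cv2.imread(f"pics/{n}0.png")
    c=(onz(cs,*ps,.176)+onz(cd,*pd,.176))/2
    K=6
    u,v=int(p[0])-25,int(p[1])-25
    z=cv2.resize(im[v:v+50,u:u+50],None,fx=K,fy=K,interpolation=cv2.INTER_CUBIC)
    for r in(.023,.019):
        for a in np.arange(0,360,6):
            q=proj(ci,onz(ci,*p,.176)+r*np.array([np.cos(np.radians(a)),np.sin(np.radians(a)),0]))
            x,y=((q-[u,v]+.5)*K-.5).round().astype(int);cv2.circle(z,(int(x),int(y)),1,(0,0,255) if r>.02 else (0,255,0),-1)
    cv2.imwrite(f"pics/n_{n}.png",z)
cv2.imwrite("pics/n.png",np.hstack([cv2.imread("pics/n_scene.png"),cv2.imread("pics/n_side.png")]))
E
```

```text
scene flat normal deg 26 [np.float64(48.3), np.float64(48.1), np.float64(47.3)] centre [ 423.88547918 -341.37151149]
side flat normal deg 26 [np.float64(46.5), np.float64(46.4), np.float64(46.8)] centre [ 423.69862083 -339.59229961]
[0.56414716 0.10865148 0.176     ] [0.56324546 0.11149472 0.176     ] (array([0.56336367, 0.1104571 , 0.17567121]), np.float64(0.0016520094316050413))
```

View pics/n.png

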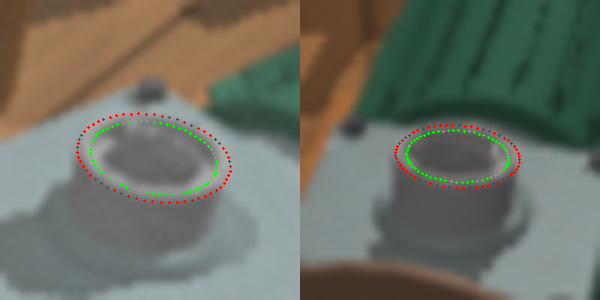

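```bash
cat >> h.py <<'E'
from scipy.spatial.transform import Rotation as Ro
def tool(s):
    q=s['ee_rot'];return np.array(s['eef_pos']),Ro.from_quat([q[1],q[2],q[3],q[0]]).as_matrix()
def delta(s,tgt):
    p,R=tool(s);return R.T@(np.array(tgt)-p)
def yaw(s):
    p,R=tool(s);return np.degrees(np.arctan2(R[1,1],R[0,1]))
E
python3 - <<'E'
from h import *
s=read_state();p,R=tool(s);ci=camera_info("wrist");V=ci['view'];c=-V[:3,:3].T@V[:3,3]
print("cam in tool",R.T@(c-p),"look",R.T@(-V[2,:3]));print(R.round(3),yaw(s))
cs=camera_info("scene")
b=onz(cs,393,128,0);print("bottle",b)
for z in(.1,.15,.2,.25):print(z,proj(cs,[b[0],b[1],z]))
E
```

```text
cam in tool [ 0.07048862 -0.00020138 -0.17199447] look [-2.45579788e-01  2.89909758e-04  9.69376337e-01]
[[-0.924  0.382 -0.   ]
 [ 0.382  0.924 -0.001]
 [-0.    -0.001 -1.   ]] 67.55206916932352
bottle [0.38206188 0.32422613 0.        ]
0.1 [398.71841377  94.26651087]
0.15 [401.89659938  75.50619375]
0.2 [405.31996676  55.28907034]
0.25 [409.01770791  33.44044353]
```

Emit:
send_rows:
  commands:
    - [[-0.005, -0.003, -0.035, 0, 0.094], [-0.01, -0.008, -0.035, 0, 0.094], [-0.02, -0.015, -0.03, 0, 0.094], [-0.03, -0.022, -0.01, 0, 0.094], [-0.03, -0.022, 0, 0, 0.094], [-0.03, -0.022, 0, 0, 0.094], [-0.03, -0.022, 0, 0, 0.094], [-0.03, -0.022, 0, 0, 0.094], [-0.03, -0.022, 0, 0, 0.094], [-0.03, -0.022, 0, 0, 0.094], [-0.03, -0.022, 0, 0, 0.094], [-0.03, -0.022, 0, 0, 0.094]]

```text
time: 1.15
eef_pos: [0.4546, 0.2985, 0.3235]
ee_rot: [-0.0, 0.195, 0.981, 0.0]
ft_force: [0.5, 0.5, -0.2]
finger_gap: 0.094
```

Emit:
send_rows:
  commands:
    - [[-0.0288, -0.0221, 0, 0, 0.094], [-0.0288, -0.0221, 0, 0, 0.094], [-0.0288, -0.0221, 0, 0, 0.094], [-0.0288, -0.0221, 0, 0, 0.094], [-0.0288, -0.0221, 0, 0, 0.094], [-0.0288, -0.0221, 0, 0, 0.094], [0, 0, 0, 7, 0.094], [0, 0, 0, 7, 0.094], [0, 0, 0, 7, 0.094], [0, 0, 0, 7, 0.094], [0, 0, 0, 7, 0.094], [0, 0, 0, 7, 0.094]]

```text
time: 2.15
eef_pos: [0.563, 0.1117, 0.3233]
ee_rot: [-0.0, 0.536, 0.844, -0.0]
ft_force: [-0.6, -1.1, 0.4]
finger_gap: 0.094
```

Emit:
send_rows:
  commands:
    - [[0, 0, 0, 7, 0.094], [0, 0, 0, 7, 0.094], [0, 0, 0, 0, 0.094], [0, 0, 0, 0, 0.094]]

```text
time: 2.48
eef_pos: [0.563, 0.1119, 0.3234]
ee_rot: [-0.0, 0.631, 0.776, -0.0]
ft_force: [0.3, -0.1, 0.4]
finger_gap: 0.0938
```

```bash
python3 - <<'E'
from h import *
s=read_state();print(s['joints'].round(3),s['eef_pos'],yaw(s),s['qd'].round(3),s['time'])
ci=camera_info("wrist");im=snapshot("wrist");cv2.imwrite("pics/w1.png",im[:,:,::-1]);np.save("w1.npy",ci,allow_pickle=True)
print(proj(ci,[.5635,.11,.176]))
E
```

```text
[-0.775  0.19   0.551  1.721 -0.104  1.26   0.005] [0.56304747 0.11186341 0.3233522 ] 11.781868175927187 [ 0.009 -0.001 -0.009 -0.002  0.002  0.001  0.037] 2.4833
[317.06896151 189.00652964]
```

View pics/w1.png

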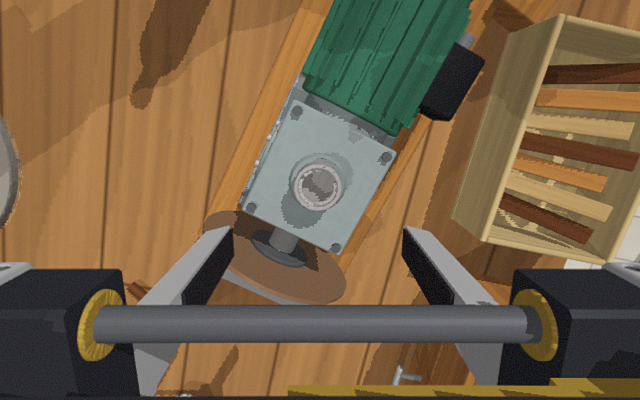

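Here the neck mouth is at about (318,186), against a predicted (317,189). I'll refine with a zoomed crop.

```bash
python3 - <<'E'
from h import *
ci=np.load("w1.npy",allow_pickle=True).item();im=cv2.imread("pics/w1.png")
K=8;u,v=283,150
z=cv2.resize(im[v:v+70,u:u+70],None,fx=K,fy=K,interpolation=cv2.INTER_CUBIC)
c=onz(ci,318,185.8,.176);print(c)
for r,col in((.023,(0,0,255)),(.019,(0,255,0))):
    for a in np.arange(0,360,8):
        q=proj(ci,c+r*np.array([np.cos(np.radians(a)),np.sin(np.radians(a)),0]))
        x,y=((q-[u,v]+.5)*K-.5).round().astype(int);cv2.circle(z,(int(x),int(y)),1,col,-1)
cv2.imwrite("pics/w1z.png",z)
E
```

```text
[0.56372919 0.11324998 0.176     ]
```

View pics/w1z.png

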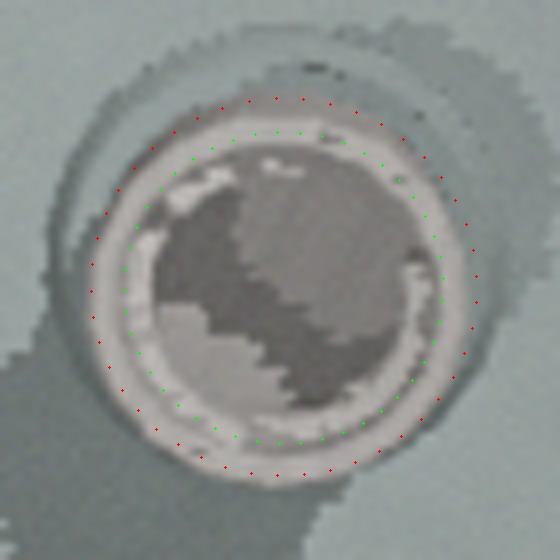

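```bash
python3 - <<'E'
from h import *
ci=np.load("w1.npy",allow_pickle=True).item();print(onz(ci,317.1,187.2,.176))
print(onz(camera_info("scene"),423.6,135.5,.176))
s=read_state()
print(delta(s,[.4238,-.3405,.16]))
E
```

```text
[0.563168  0.1117367 0.176    ]
[0.56314007 0.10858144 0.176     ]
[-0.41419813 -0.22900204  0.1634733 ]
```

Emit:
send_rows:
  commands:
    - [[-0.0345, -0.0191, 0, 0, 0.094], [-0.0345, -0.0191, 0, 0, 0.094], [-0.0345, -0.0191, 0, 0, 0.094], [-0.0345, -0.0191, 0, 0, 0.094], [-0.0345, -0.0191, 0, 0, 0.094], [-0.0345, -0.0191, 0, 0, 0.094], [-0.0345, -0.0191, 0, 0, 0.094], [-0.0345, -0.0191, 0, 0, 0.094], [-0.0345, -0.0191, 0.01, 0, 0.094], [-0.0345, -0.0191, 0.01, 0, 0.094], [-0.0345, -0.0191, 0.01, 0, 0.094], [-0.0345, -0.0191, 0.01, 0, 0.094]]

```text
time: 3.53
eef_pos: [0.4206, -0.3414, 0.2834]
ee_rot: [0.0, 0.631, 0.776, 0.0]
ft_force: [1.7, 0.5, -0.5]
finger_gap: 0.0939
```

Emit:
send_rows:
  commands:
    - [[0, 0, 0.02, 6.5, 0.094], [0, 0, 0.03, 6.5, 0.094], [0, 0, 0.03, 6.5, 0.094], [0, 0, 0.03, 6.5, 0.094], [0, 0, 0.01, 6.5, 0.094], [0, 0, 0, 6.5, 0.094], [0, 0, 0, 6.5, 0.094], [0, 0, 0, 0, 0.094], [0, 0, 0, 0, 0.094]]

```text
time: 4.28
eef_pos: [0.4215, -0.3397, 0.1634]
ee_rot: [-0.0, 0.881, 0.473, -0.0]
ft_force: [0.8, 0.2, 0.2]
finger_gap: 0.094
```

```bash
python3 - <<'E'
from h import *
s=read_state();print(s['joints'].round(3),s['eef_pos'],yaw(s),s['ft_force'],s['time'])
ci=camera_info("wrist");im=snapshot("wrist");cv2.imwrite("pics/w2.png",im[:,:,::-1]);np.save("w2.npy",ci,allow_pickle=True)
print(proj(ci,[.4238,-.3405,.0415]))
E
```

```text
[-0.23   0.412  1.005  1.997 -0.425  0.959  0.403] [ 0.42151761 -0.33970451  0.16335327] -33.59323764867159 [0.80145742 0.20364889 0.22521652] 4.2833
[319.42734163 192.9315184 ]
```

View pics/w2.png

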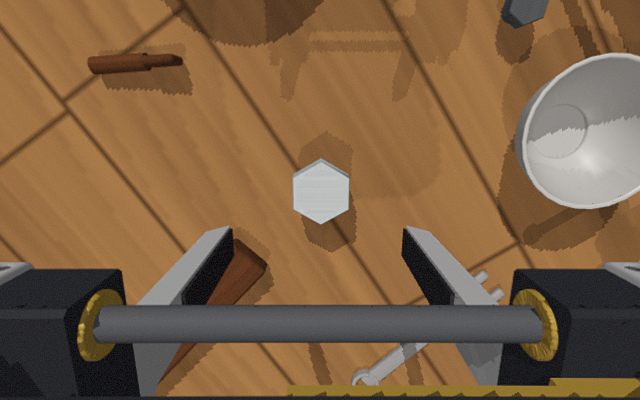

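```bash
python3 - <<'E'
from h import *
ci=np.load("w2.npy",allow_pickle=True).item();im=cv2.imread("pics/w2.png");s=read_state()
for t in(170,190,205):
    m=(im.min(2)>t).astype(np.uint8); k,l,st,ce=cv2.connectedComponentsWithStats(m)
    i=l[192,320];m=(l==i).astype(np.uint8)
    C=max(cv2.findContours(m,0,cv2.CHAIN_APPROX_NONE)[0],key=cv2.contourArea);h=cv2.convexHull(C)[:,0]
    P=np.array([onz(ci,*p,0.0415)[:2] for p in h])*1000
    best=[]
    for a in np.arange(0,60,.5):
        w=[]
        for k in range(3):
            d=np.array([np.cos(np.radians(a+60*k)),np.sin(np.radians(a+60*k))]);q=P@d;w.append((np.ptp(q),(q.max()+q.min())/2,d))
        best.append((sum(x[0] for x in w),a,w))
    b=min(best,key=lambda x:x[0])
    c=np.linalg.lstsq(np.array([x[2] for x in b[2]]),np.array([x[1] for x in b[2]]),rcond=None)[0]
    print(t,st[i],ce[i],b[1]-60,[round(x[0],1) for x in b[2]],c, delta(s,[c[0]/1e3,c[1]/1e3,.0195]))
E
```

```text
170 [ 293  162   56   62 2539] [320.51792044 192.80504135] -34.0 [np.float64(48.6), np.float64(48.7), np.float64(48.3)] [ 424.35900246 -341.36123228] [0.00018851 0.00324727 0.14400888]
190 [     0      0    640    400 254482] [318.5530568  199.66892354] -3.5 [np.float64(370.6), np.float64(681.6), np.float64(680.0)] [ 392.79525142 -388.36248863] [-0.05642689  0.00295596  0.1440177 ]
205 [     0      0    640    400 255853] [319.34443997 199.52124462] -3.5 [np.float64(370.6), np.float64(681.6), np.float64(680.0)] [ 392.79525142 -388.36248863] [-0.05642689  0.00295596  0.1440177 ]
```

Emit:
send_rows:
  commands:
    - [[0, 0.0032, 0.01, 0.4, 0.094], [0, 0, 0.025, 0, 0.094], [0, 0, 0.03, 0, 0.094], [0, 0, 0.03, 0, 0.094], [0, 0, 0.025, 0, 0.094], [0, 0, 0.014, 0, 0.094], [0, 0, 0.007, 0, 0.094], [0, 0, 0, 0, 0.06], [0, 0, 0, 0, 0.06], [0, 0, 0, 0, 0.06], [0, 0, 0, 0, 0.06], [0, 0, 0, 0, 0.06]]
  force: 10

```text
time: 5.33
eef_pos: [0.4247, -0.3416, 0.0234]
ee_rot: [0.001, 0.884, 0.467, 0.001]
ft_force: [0.6, 0.7, -0.2]
finger_gap: 0.064
```

```bash
python3 - <<'E'
from h import *
s=read_state();print(s['joints'].round(3),s['eef_pos'],yaw(s),s['ft_force'],s['finger_gap'],s['time'])
im=snapshot("wrist");cv2.imwrite("pics/w3.png",im[:,:,::-1])
E
```

```text
[-0.036  0.61   0.778  2.077 -0.66   0.715  0.574] [ 0.42474942 -0.34164002  0.02335148] -34.32212543406248 [ 0.59177114  0.71481398 -0.15488535] 0.06404990653589829 5.3333
```

View pics/w3.png

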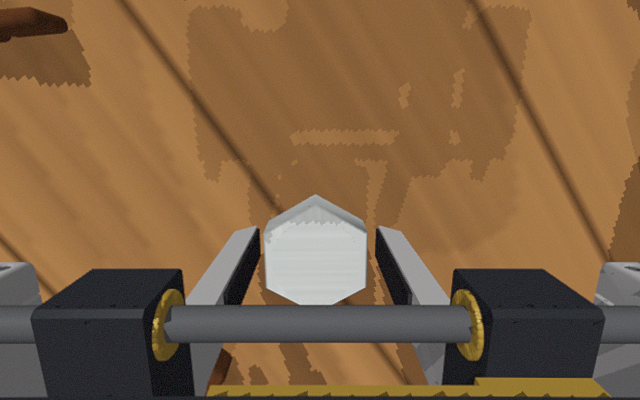

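The head sits centred between the pads (hex columns 266–366, fingers at about 259 and 376). Closing now.

Emit:
send_rows:
  commands:
    - [[0, 0, 0, 0, 0.05], [0, 0, 0, 0, 0.045], [0, 0, 0, 0, 0.045], [0, 0, 0, 0, 0.045], [0, 0, 0, 0, 0.045], [0, 0, 0, 0, 0.045], [0, 0, -0.005, 0, 0.045], [0, 0, -0.02, 0, 0.045], [0, 0, -0.035, 0, 0.045], [0, 0, -0.04, 0, 0.045], [0, 0, -0.04, 0, 0.045], [0, 0, -0.04, 0, 0.045]]
  force: 30

```text
time: 6.38
eef_pos: [0.4231, -0.3415, 0.2042]
ee_rot: [-0.0, 0.885, 0.466, -0.001]
ft_force: [0.8, 0.2, -2.8]
finger_gap: 0.05
```

```bash
python3 - <<'E'
from h import *
s=read_state();print(s['joints'].round(3),s['eef_pos'],yaw(s),s['ft_force'],s['finger_gap'],s['time'])
im=snapshot("wrist");cv2.imwrite("pics/w4.png",im[:,:,::-1])
im=snapshot("side");cv2.imwrite("pics/s4.png",im[:,:,::-1])
print(delta(s,[.5632,.111,.2535]))
E
```

```text
[-0.281  0.367  1.062  1.951 -0.372  1.038  0.346] [ 0.42310005 -0.34153754  0.20416894] -34.41735610394044 [ 0.83532076  0.15223847 -2.84998717] 0.050026205769996675 6.3833
[ 0.45247273 -0.14026825 -0.04944713]
```

View pics/w4.png

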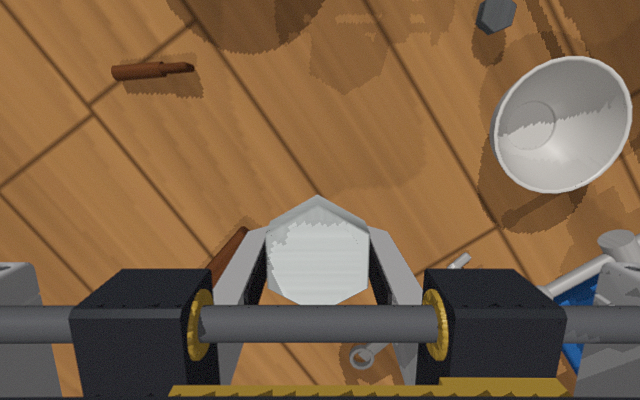

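View pics/s4.png

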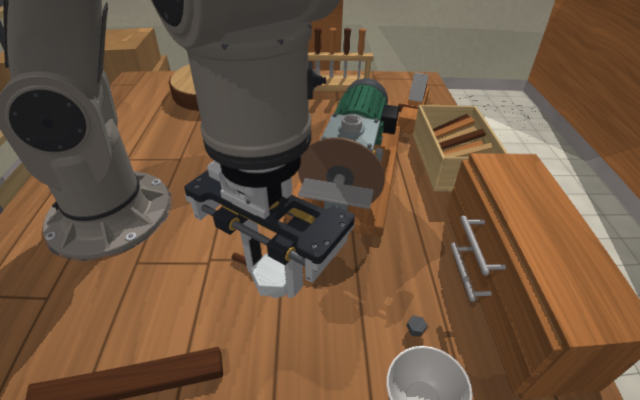

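Emit:
send_rows:
  commands:
    - [[0, 0, -0.033, 0, 0.045], [0, 0, -0.033, 0, 0.045], [0.01, -0.003, -0.03, 0, 0.045], [0.0377, -0.0117, 0, 0, 0.045], [0.0377, -0.0117, 0, 0, 0.045], [0.0377, -0.0117, 0, 0, 0.045], [0.0377, -0.0117, 0, 0, 0.045], [0.0377, -0.0117, 0, 0, 0.045], [0.0377, -0.0117, 0, 0, 0.045], [0.0377, -0.0117, 0, 0, 0.045], [0.0377, -0.0117, 0, 0, 0.045], [0.0377, -0.0117, 0, 0, 0.045]]

```text
time: 7.48
eef_pos: [0.5306, 0.0071, 0.298]
ee_rot: [-0.001, 0.884, 0.467, -0.0]
ft_force: [1.0, -1.6, -2.0]
finger_gap: 0.0497
```

Emit:
send_rows:
  commands:
    - [[0.0377, -0.0117, 0, 0, 0.045], [0.0377, -0.0117, 0, 0, 0.045], [0.027, -0.0085, 0, 0, 0.045], [0, 0, 0, -6.5, 0.045], [0, 0, 0, -6.5, 0.045], [0, 0, 0, -6.5, 0.045], [0, 0, 0, -6.5, 0.045], [0, 0, 0, -6.5, 0.045], [0, 0, 0, -6.5, 0.045], [0, 0, 0, -6.5, 0.045], [0, 0, 0, 0, 0.045], [0, 0, 0, 0, 0.045]]

```text
time: 8.48
eef_pos: [0.5621, 0.1072, 0.298]
ee_rot: [-0.0, 0.637, 0.771, -0.0]
ft_force: [-0.1, 0.0, -2.8]
finger_gap: 0.0495
```

```bash
python3 - <<'E'
from h import *
s=read_state();print(s['joints'].round(3),s['eef_pos'],yaw(s),s['ft_force'],s['finger_gap'],s['time'])
ci=camera_info("wrist");im=snapshot("wrist");cv2.imwrite("pics/w5.png",im[:,:,::-1]);np.save("w5.npy",ci,allow_pickle=True)
im=snapshot("side");cv2.imwrite("pics/s5.png",im[:,:,::-1])
print(delta(s,[.5632,.111,.205]))
E
```

```text
[-1.007  0.248  0.86   1.772 -0.199  1.214  0.099] [0.56210865 0.10717827 0.29802249] 10.926248381691812 [-1.48669291e-01  1.22996325e-03 -2.80102090e+00] 0.04951320209959591 8.4833
[0.00355076 0.00188037 0.09302063]
```

View pics/w5.png

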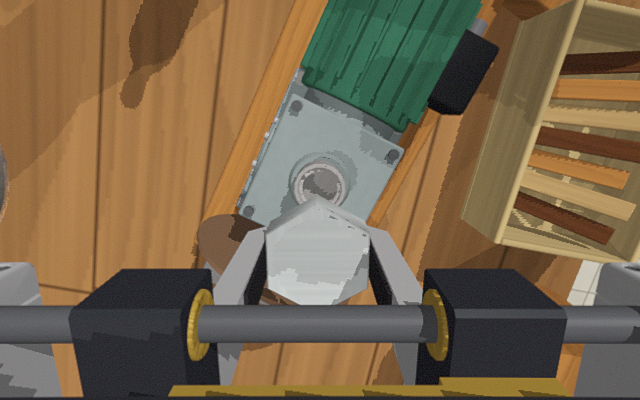

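View pics/s5.png

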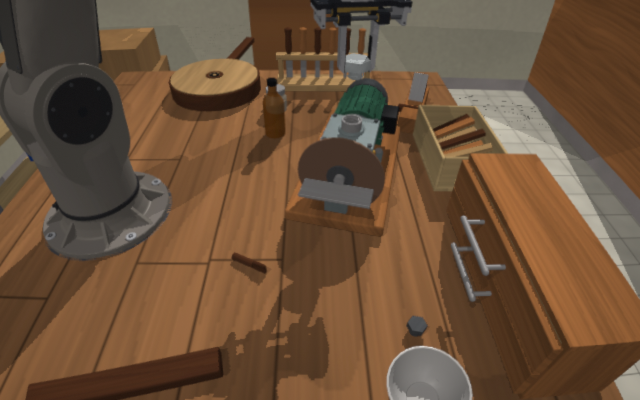

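Emit:
send_rows:
  commands:
    - [[0.0036, 0.0019, 0.01, 0, 0.045], [0, 0, 0.025, -6, 0.045], [0, 0, 0.025, -6, 0.045], [0, 0, 0.02, 0, 0.045], [0, 0, 0.01, 0, 0.045], [0, 0, 0.003, 0, 0.045], [0, 0, 0, 0, 0.045], [0, 0, 0, 0, 0.045], [0, 0, 0, 0, 0.045]]

```text
time: 9.33
eef_pos: [0.5643, 0.1115, 0.2065]
ee_rot: [0.0, 0.551, 0.834, 0.001]
ft_force: [-0.2, -0.3, -2.1]
finger_gap: 0.0497
```

```bash
python3 - <<'E'
from h import *
s=read_state();print(s['joints'].round(3),s['eef_pos'],yaw(s),s['ft_force'],s['finger_gap'],s['time'])
a=snapshot("scene")[:,:,::-1];b=snapshot("side")[:,:,::-1]
cv2.imwrite("pics/sc6.png",a);cv2.imwrite("pics/sd6.png",b)
z=lambda im,u,v:cv2.resize(im[v-40:v+40,u-40:u+40],None,fx=5,fy=5,interpolation=cv2.INTER_CUBIC)
cv2.imwrite("pics/z6.png",np.hstack([z(a,426,125),z(b,352,112)]))
E
```

```text
[-0.924  0.338  0.774  1.876 -0.273  1.035  0.366] [0.56425391 0.1115181  0.20654156] 23.113974718253164 [-0.21916367 -0.3034752  -2.05958282] 0.04973949518511639 9.3333
```

View pics/z6.png

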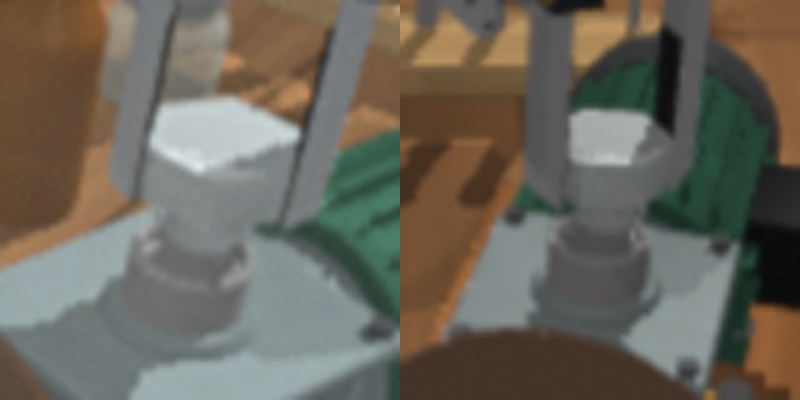

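```bash
python3 - <<'E'
from h import *
s=read_state();p,R=tool(s);print(R.round(4)[:,2])
out=[]
for n,u,v in(("scene",426,130),("side",352,117)):
    im=cv2.imread(f"pics/{'sc' if n=='scene' else 'sd'}6.png");ci=camera_info(n)
    K=10;u-=20;v-=27
    z=cv2.resize(im[v:v+54,u:u+40],None,fx=K,fy=K,interpolation=cv2.INTER_CUBIC)
    def circ(c,r,col):
        for a in np.arange(0,360,10):
            q=proj(ci,np.array(c)+r*np.array([np.cos(np.radians(a)),np.sin(np.radians(a)),0]))
            x,y=((q-[u,v]+.5)*K-.5).round().astype(int);cv2.circle(z,(int(x),int(y)),2,col,-1)
    circ([.5632,.111,.176],.023,(0,0,255))
    e=p-[0,0,.0234]
    circ(e,.014,(0,255,0)); circ(e+[0,0,.0195],.018,(255,0,0)); circ(e+[0,0,.0415],.025,(0,255,255))
    out.append(z)
cv2.imwrite("pics/o6.png",np.hstack(out))
E
```

```text
[ 1.2e-03  6.0e-04 -1.0e+00]
```

View pics/o6.png

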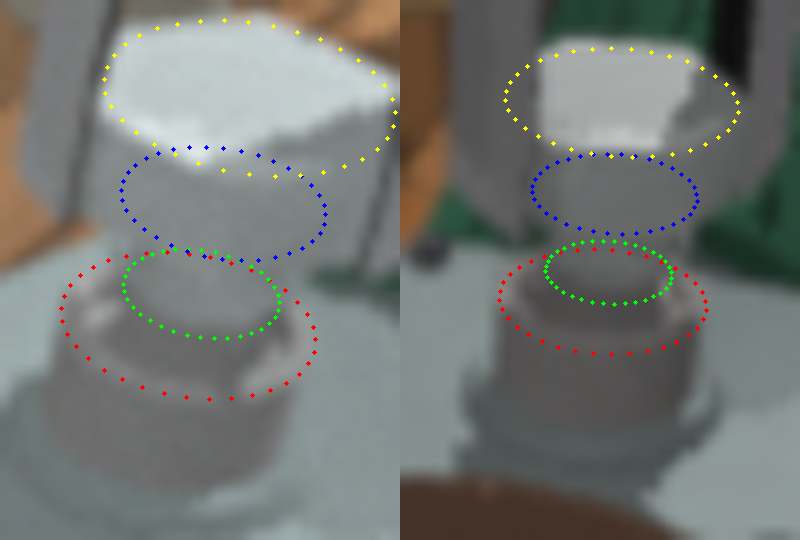

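Emit:
send_rows:
  commands:
    - [[0, -0.0022, 0, 0, 0.045], [0, 0, 0, 6, 0.045], [0, 0, 0, 6, 0.045], [0, 0, 0.002, 0, 0.045], [0, 0, 0.002, 0, 0.045], [0, 0, 0.002, 0, 0.045], [0, 0, 0.002, 0, 0.045], [0, 0, 0, 0, 0.045], [0, 0, 0, 0, 0.045]]

```text
time: 10.18
eef_pos: [0.5615, 0.1104, 0.1974]
ee_rot: [-0.0, 0.635, 0.773, -0.0]
ft_force: [0.3, -0.5, -1.9]
finger_gap: 0.0498
```

```bash
cat > st.py <<'E'
from h import *
s=read_state();p,R=tool(s);print('q',s['joints'].round(3),'p',p.round(4),'yaw',round(yaw(s),1),'F',s['ft_force'].round(1),'M',s['moment'].round(2),'gap',round(s['finger_gap'],4),'t',s['time'],'zax',R[:2,2].round(4))
E
python3 st.py
```

```text
q [-0.954  0.357  0.817  1.892 -0.303  1.021  0.188] p [0.5615 0.1104 0.1974] yaw 11.2 F [ 0.3 -0.5 -1.9] M [-0.09  0.05  0.07] gap 0.0498 t 10.1833 zax [-0.0002 -0.0001]
```

Emit:
send_rows:
  commands:
    - [[0, 0, 0.001, 0, 0.045], [0, 0, 0.001, 0, 0.045], [0, 0, 0.001, 0, 0.045], [0, 0, 0.001, 0, 0.045], [0, 0, 0, 0, 0.045]]

```text
time: 10.6
eef_pos: [0.5615, 0.1105, 0.1933]
ee_rot: [-0.0, 0.635, 0.772, -0.0]
ft_force: [-0.4, 0.1, -3.1]
finger_gap: 0.0499
```

```bash
python3 st.py
```

```text
q [-0.951  0.362  0.814  1.896 -0.308  1.014  0.191] p [0.5615 0.1105 0.1933] yaw 11.2 F [-0.4  0.1 -3.1] M [ 0.03 -0.03  0.02] gap 0.0499 t 10.6 zax [-0.0002 -0.0001]
```

Emit:
send_rows:
  commands:
    - [[0, 0, 0.001, 0, 0.045], [0, 0, 0.001, 0, 0.045], [0, 0, 0, 0, 0.045]]

```text
time: 10.85
eef_pos: [0.5618, 0.1106, 0.1914]
ee_rot: [0.0, 0.635, 0.772, 0.0]
ft_force: [2.5, 1.7, -2.6]
finger_gap: 0.0496
```

Emit:
send_rows:
  commands:
    - [[0, 0, 0.001, 0, 0.045], [0, 0, 0.001, 0, 0.045], [0, 0, 0, 0, 0.045]]

```text
time: 11.1
eef_pos: [0.5618, 0.1107, 0.1894]
ee_rot: [0.0, 0.635, 0.772, 0.0]
ft_force: [3.5, 2.0, -3.1]
finger_gap: 0.0498
```

```bash
python3 st.py
```

```text
q [-0.948  0.367  0.811  1.899 -0.313  1.006  0.195] p [0.5618 0.1107 0.1894] yaw 11.2 F [ 3.5  2.  -3.1] M [ 0.5  -0.8   0.01] gap 0.0498 t 11.1 zax [0.0004 0.0001]
```

Emit:
send_rows:
  commands:
    - [[0.0001, 0.0005, 0, 0, 0.045], [0, 0, 0.001, 0, 0.045], [0, 0, 0, 0, 0.045]]

```text
time: 11.35
eef_pos: [0.562, 0.1106, 0.1884]
ee_rot: [-0.0, 0.635, 0.772, -0.0]
ft_force: [0.5, 2.0, -2.1]
finger_gap: 0.0498
```

Emit:
send_rows:
  commands:
    - [[0, 0, 0.001, 0, 0.045], [0, 0, 0, 0, 0.045]]

```text
time: 11.52
eef_pos: [0.5622, 0.1106, 0.1882]
ee_rot: [-0.0, 0.635, 0.772, 0.0]
ft_force: [-3.0, 0.1, 9.7]
finger_gap: 0.0496
```

```bash
python3 st.py
```

```text
q [-0.946  0.369  0.81   1.9   -0.316  1.004  0.197] p [0.5622 0.1106 0.1882] yaw 11.1 F [-3.   0.1  9.7] M [ 0.22  0.76 -0.03] gap 0.0496 t 11.5167 zax [0.0002 0.0005]
```

Emit:
send_rows:
  commands:
    - [[0, 0, -0.0002, -4, 0.045], [0, 0, -0.0002, -5, 0.045], [0, 0, -0.0002, -5, 0.045], [0, 0, -0.0002, -5, 0.045], [0, 0, 0, 0, 0.045]]

```text
time: 11.93
eef_pos: [0.5626, 0.1107, 0.1891]
ee_rot: [0.0, 0.496, 0.868, 0.001]
ft_force: [0.4, 1.2, 6.9]
finger_gap: 0.0499
```

```bash
python3 st.py
```

```text
q [-0.888  0.347  0.728  1.896 -0.273  0.998  0.493] p [0.5626 0.1107 0.1891] yaw 30.5 F [0.4 1.2 6.9] M [0.28 0.14 0.01] gap 0.0499 t 11.9333 zax [0.0011 0.0007]
```

Emit:
send_rows:
  commands:
    - [[0, 0, -0.0002, -5, 0.045], [0, 0, -0.0002, -5, 0.045], [0, 0, -0.0003, -5, 0.045], [0, 0, -0.0002, -5, 0.045], [0, 0, -0.0002, -5, 0.045], [0, 0, -0.0003, -5, 0.045], [0, 0, 0, 0, 0.045]]

```text
time: 12.52
eef_pos: [0.5625, 0.1105, 0.1903]
ee_rot: [0.0, 0.255, 0.967, 0.0]
ft_force: [0.1, 0.0, 7.1]
finger_gap: 0.0498
```

```bash
python3 st.py
```

```text
q [-0.8    0.322  0.611  1.891 -0.219  0.994  0.961] p [0.5625 0.1105 0.1903] yaw 60.4 F [0.1 0.  7.1] M [0.19 0.03 0.  ] gap 0.0498 t 12.5167 zax [0.0009 0.0004]
```

Emit:
send_rows:
  commands:
    - [[0, 0, -0.0002, -5, 0.045], [0, 0, -0.0002, -5, 0.045], [0, 0, -0.0003, -5, 0.045], [0, 0, -0.0002, -5, 0.045], [0, 0, -0.0002, -5, 0.045], [0, 0, -0.0003, -5, 0.045], [0, 0, 0, 0, 0.045]]

```text
time: 13.1
eef_pos: [0.5619, 0.1105, 0.1911]
ee_rot: [-0.0, -0.003, 1.0, -0.0]
ft_force: [-0.1, 1.0, -1.1]
finger_gap: 0.0498
```

```bash
python3 st.py
```

```text
q [-0.717  0.306  0.503  1.886 -0.174  0.993  1.438] p [0.5619 0.1105 0.1911] yaw 90.3 F [-0.1  1.  -1.1] M [ 0.23 -0.21 -0.05] gap 0.0498 t 13.1 zax [-0.0003 -0.0001]
```

Emit:
send_rows:
  commands:
    - [[0, 0, 0.001, 0, 0.045], [0, 0, 0.001, 0, 0.045], [0, 0, 0, 0, 0.045]]

```text
time: 13.35
eef_pos: [0.562, 0.1105, 0.1887]
ee_rot: [-0.0, 0.0, 1.0, -0.0]
ft_force: [3.1, 0.5, -6.4]
finger_gap: 0.0501
```

Emit:
send_rows:
  commands:
    - [[0, 0, 0.001, 0, 0.045], [0, 0, 0, 0, 0.045]]

```text
time: 13.52
eef_pos: [0.5619, 0.1108, 0.1877]
ee_rot: [-0.0, -0.001, 1.0, -0.0]
ft_force: [2.0, 0.8, -5.6]
finger_gap: 0.0494
```

```bash
python3 st.py
```

```text
q [-0.717  0.31   0.503  1.889 -0.177  0.987  1.436] p [0.5619 0.1108 0.1877] yaw 90.1 F [ 2.   0.8 -5.6] M [ 0.23 -0.41  0.04] gap 0.0494 t 13.5167 zax [-0.0005 -0.0003]
```

Emit:
send_rows:
  commands:
    - [[0, 0, 0.001, 0, 0.045], [0, 0, 0, 0, 0.045], [0, 0, 0, 0, 0.045]]

```text
time: 13.77
eef_pos: [0.5619, 0.1107, 0.187]
ee_rot: [-0.0, -0.001, 1.0, -0.0]
ft_force: [1.6, 1.0, -2.9]
finger_gap: 0.0494
```

```bash
python3 st.py
```

```text
q [-0.716  0.311  0.502  1.89  -0.177  0.985  1.438] p [0.5619 0.1107 0.187 ] yaw 90.1 F [ 1.6  1.  -2.9] M [ 0.23 -0.19  0.07] gap 0.0494 t 13.7667 zax [-0.0003 -0.0001]
```

Emit:
send_rows:
  commands:
    - [[0, 0, 0.001, 0, 0.045], [0, 0, 0, 0, 0.045], [0, 0, 0, 0, 0.045]]

```text
time: 14.02
eef_pos: [0.5622, 0.1107, 0.1864]
ee_rot: [0.0, -0.001, 1.0, 0.0]
ft_force: [-0.3, 0.0, 2.9]
finger_gap: 0.0498
```

```bash
python3 st.py
```

```text
q [-0.715  0.311  0.502  1.89  -0.178  0.984  1.439] p [0.5622 0.1107 0.1864] yaw 90.1 F [-0.3  0.   2.9] M [ 0.21  0.12 -0.01] gap 0.0498 t 14.0167 zax [0.0004 0.0002]
```

Emit:
send_rows:
  commands:
    - [[0, 0, 0.0002, 4, 0.045], [0, 0, 0.0002, 5, 0.045], [0, 0, 0.0002, 5, 0.045], [0, 0, 0.0003, 5, 0.045], [0, 0, 0.0002, 5, 0.045], [0, 0, 0.0002, 5, 0.045], [0, 0, 0, 0, 0.045]]

```text
time: 14.6
eef_pos: [0.5623, 0.1108, 0.185]
ee_rot: [0.0, 0.251, 0.968, 0.0]
ft_force: [2.0, 0.2, 4.1]
finger_gap: 0.0496
```

```bash
python3 st.py
```

```text
q [-0.797  0.329  0.608  1.896 -0.223  0.984  0.972] p [0.5623 0.1108 0.185 ] yaw 60.9 F [2.  0.2 4.1] M [ 0.24 -0.12 -0.05] gap 0.0496 t 14.6 zax [0.0006 0.    ]
```

Emit:
send_rows:
  commands:
    - [[0, 0, 0.0002, 4, 0.045], [0, 0, 0.0002, 5, 0.045], [0, 0, 0.0003, 5, 0.045], [0, 0, 0.0002, 5, 0.045], [0, 0, 0.0002, 5, 0.045], [0, 0, 0.0003, 5, 0.045], [0, 0, 0.0002, 5, 0.045], [0, 0, 0.0002, 5, 0.045], [0, 0, 0.0002, 5, 0.045], [0, 0, 0, 0, 0.045]]

```text
time: 15.43
eef_pos: [0.5624, 0.1107, 0.183]
ee_rot: [0.0, 0.594, 0.804, 0.0]
ft_force: [0.8, 1.3, 4.1]
finger_gap: 0.0498
```

```bash
python3 st.py
```

```text
q [-0.925  0.369  0.782  1.904 -0.308  0.992  0.292] p [0.5624 0.1107 0.183 ] yaw 17.1 F [0.8 1.3 4.1] M [ 0.21 -0.12 -0.03] gap 0.0498 t 15.4333 zax [ 0.0005 -0.0001]
```

Emit:
send_rows:
  commands:
    - [[0, 0, 0.0002, 4, 0.045], [0, 0, 0.0002, 5, 0.045], [0, 0, 0.0003, 5, 0.045], [0, 0, 0.0002, 5, 0.045], [0, 0, 0.0002, 5, 0.045], [0, 0, 0.0003, 5, 0.045], [0, 0, 0.0002, 5, 0.045], [0, 0, 0.0002, 5, 0.045], [0, 0, 0.0002, 5, 0.045], [0, 0, 0, 0, 0.045]]

```text
time: 16.27
eef_pos: [0.5623, 0.1107, 0.1809]
ee_rot: [0.0, 0.852, 0.523, 0.0]
ft_force: [1.3, 0.5, 5.9]
finger_gap: 0.0498
```

```bash
python3 st.py
```

```text
q [-1.052  0.439  0.975  1.911 -0.427  1.015 -0.358] p [0.5623 0.1107 0.1809] yaw -26.9 F [1.3 0.5 5.9] M [ 0.21  0.02 -0.05] gap 0.0498 t 16.2667 zax [ 0.0002 -0.0002]
```

Emit:
send_rows:
  commands:
    - [[0, 0, 0.0002, 4, 0.045], [0, 0, 0.0002, 4, 0.045], [0, 0, 0.0002, 4, 0.045], [0, 0, 0.0002, 4, 0.045], [0, 0, 0.0002, 4, 0.045], [0, 0, 0, 0, 0.045]]

```text
time: 16.77
eef_pos: [0.5623, 0.1106, 0.1799]
ee_rot: [0.0, 0.93, 0.368, -0.0]
ft_force: [0.5, 0.7, 7.3]
finger_gap: 0.0498
```

```bash
python3 st.py
```

```text
q [-1.104  0.485  1.066  1.914 -0.494  1.035 -0.64 ] p [0.5623 0.1106 0.1799] yaw -46.8 F [0.5 0.7 7.3] M [ 0.13  0.21 -0.1 ] gap 0.0498 t 16.7667 zax [ 0.0001 -0.0002]
```

Emit:
send_rows:
  commands:
    - [[0, 0, 0.0001, 3, 0.045], [0, 0, 0.0001, 3, 0.045], [0, 0, 0.0001, 3, 0.045], [0, 0, 0, 0, 0.045]]

```text
time: 17.1
eef_pos: [0.5622, 0.1106, 0.1795]
ee_rot: [0.0, 0.956, 0.295, -0.0]
ft_force: [-0.1, 0.3, 6.2]
finger_gap: 0.0495
```

```bash
python3 st.py
```

```text
q [-1.125  0.509  1.106  1.915 -0.527  1.047 -0.764] p [0.5622 0.1106 0.1795] yaw -55.7 F [-0.1  0.3  6.2] M [ 0.12  0.22 -0.08] gap 0.0495 t 17.1 zax [-0.0001 -0.0003]
```

Emit:
send_rows:
  commands:
    - [[0, 0, 0.0001, 3, 0.045], [0, 0, 0.0001, 3, 0.045], [0, 0, 0.0001, 3, 0.045], [0, 0, 0, 0, 0.045]]

```text
time: 17.43
eef_pos: [0.5622, 0.1106, 0.1792]
ee_rot: [0.0, 0.976, 0.219, -0.0]
ft_force: [0.2, -0.1, 4.7]
finger_gap: 0.0499
```

```bash
python3 st.py
```

```text
q [-1.144  0.535  1.147  1.916 -0.561  1.06  -0.889] p [0.5622 0.1106 0.1792] yaw -64.7 F [ 0.2 -0.1  4.7] M [-0.03  0.2  -0.12] gap 0.0499 t 17.4333 zax [-0.0001 -0.0003]
```

Emit:
send_rows:
  commands:
    - [[0, 0, 0.0002, 3, 0.045], [0, 0, 0.0001, 3, 0.045], [0, 0, 0.0001, 3, 0.045], [0, 0, 0, 0, 0.045]]

```text
time: 17.77
eef_pos: [0.5627, 0.1106, 0.1792]
ee_rot: [0.0, 0.99, 0.142, 0.0]
ft_force: [0.4, 0.6, 11.0]
finger_gap: 0.0499
```

```bash
python3 st.py
```

```text
q [-1.162  0.562  1.187  1.916 -0.596  1.075 -1.012] p [0.5627 0.1106 0.1792] yaw -73.7 F [ 0.4  0.6 11. ] M [-0.03  0.06 -0.07] gap 0.0499 t 17.7667 zax [ 0.0009 -0.0003]
```

Emit:
send_rows:
  commands:
    - [[0, 0, 0, 3, 0.045], [0, 0, 0, 3, 0.045], [0, 0, 0, 0, 0.045]]

```text
time: 18.02
eef_pos: [0.5627, 0.1105, 0.1792]
ee_rot: [0.0, 0.996, 0.089, 0.0]
ft_force: [-0.6, 0.0, 10.5]
finger_gap: 0.05
```

```bash
python3 st.py; python3 - <<'E'
from h import *
a=snapshot("scene")[:,:,::-1];b=snapshot("side")[:,:,::-1]
z=lambda im,u,v:cv2.resize(im[v-40:v+40,u-40:u+40],None,fx=5,fy=5,interpolation=cv2.INTER_CUBIC)
cv2.imwrite("pics/z7.png",np.hstack([z(a,426,130),z(b,352,117)]))
E
```

```text
q [-1.172  0.581  1.213  1.917 -0.619  1.087 -1.094] p [0.5627 0.1105 0.1792] yaw -79.7 F [-0.6  0.  10.5] M [-0.12  0.03 -0.12] gap 0.05 t 18.0167 zax [ 0.0009 -0.0004]
```

View pics/z7.png

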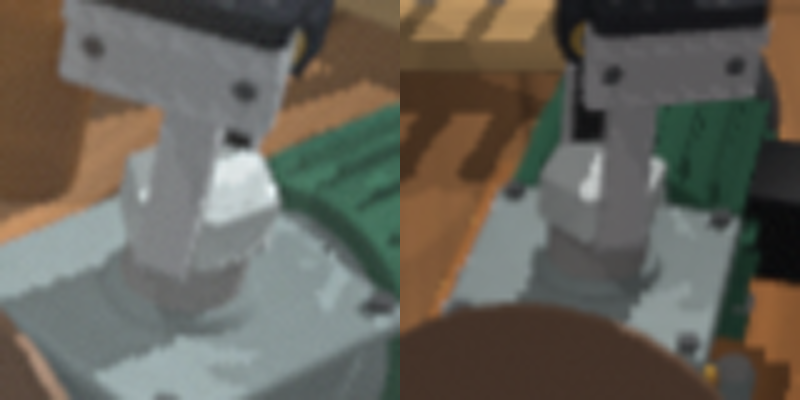

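Emit:
send_rows:
  commands:
    - [[0, 0, 0, 3, 0.045], [0, 0, 0, 3, 0.045], [0, 0, 0, 0, 0.045]]

```text
time: 18.37
eef_pos: [0.5627, 0.1105, 0.1792]
ee_rot: [0.0, 0.999, 0.037, 0.0]
ft_force: [0.0, 0.5, 10.2]
finger_gap: 0.0496
```

```bash
python3 st.py
```

```text
q [-1.182  0.601  1.238  1.917 -0.643  1.099 -1.176] p [0.5627 0.1105 0.1792] yaw -85.7 F [ 0.   0.5 10.2] M [-0.11  0.06 -0.1 ] gap 0.0496 t 18.3667 zax [ 0.0009 -0.0003]
```

Emit:
send_rows:
  commands:
    - [[0, 0, 0, 2, 0.045], [0, 0, 0, 2, 0.045], [0, 0, 0, 2, 0.045], [0, 0, 0, 0, 0.045]]

```text
time: 18.7
eef_pos: [0.5627, 0.1107, 0.1792]
ee_rot: [0.0, 1.0, -0.014, 0.0]
ft_force: [0.7, 1.2, 10.6]
finger_gap: 0.0495
```

```bash
python3 st.py
```

```text
q [-1.19   0.619  1.261  1.917 -0.665  1.111 -1.26 ] p [0.5627 0.1107 0.1792] yaw -91.6 F [ 0.7  1.2 10.6] M [ 0.11  0.05 -0.02] gap 0.0495 t 18.7 zax [ 0.0008 -0.0001]
```

Emit:
send_rows:
  commands:
    - [[0, 0, -0.0006, 0, 0.045], [0, 0, 0, 0, 0.045], [0, 0, 0, 0, 0.054], [0, 0, 0, 0, 0.06], [0, 0, 0, 0, 0.066], [0, 0, 0, 0, 0.07], [0, 0, 0, 0, 0.07], [0, 0, 0, 0, 0.07], [0, 0, 0, 0, 0.07]]

```text
time: 19.45
eef_pos: [0.562, 0.1106, 0.1794]
ee_rot: [0.0, 1.0, -0.016, -0.0]
ft_force: [0.2, 0.8, -0.2]
finger_gap: 0.0698
```

```bash
python3 st.py; python3 - <<'E'
from h import *
im=snapshot("wrist");cv2.imwrite("pics/w8.png",im[:,:,::-1])
E
```

```text
q [-1.191  0.619  1.262  1.918 -0.664  1.112 -1.263] p [0.562  0.1106 0.1794] yaw -91.8 F [ 0.2  0.8 -0.2] M [0.06 0.13 0.04] gap 0.0698 t 19.45 zax [-0.0002 -0.0001]
```

View pics/w8.png

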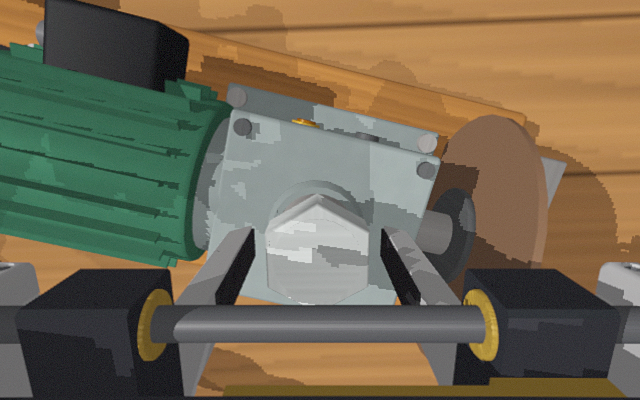

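Released: the pads stand clear either side of the head (hex columns 266–368), which is still aligned with the jaws. I'll back off upward and check.

Emit:
send_rows:
  commands:
    - [[0, 0, -0.005, 0, 0.07], [0, 0, -0.015, 0, 0.07], [0, 0, -0.025, 0, 0.07], [0, 0, -0.03, 0, 0.08], [0, 0, -0.03, 0, 0.09], [0, 0, -0.03, 0, 0.09], [0, 0, 0, 0, 0.09], [0, 0, 0, 0, 0.09]]

```text
time: 20.17
eef_pos: [0.5628, 0.1104, 0.3167]
ee_rot: [-0.001, 1.0, -0.016, 0.001]
ft_force: [-0.3, 1.3, -0.9]
finger_gap: 0.0899
```

```bash
python3 st.py; python3 - <<'E'
from h import *
w=camera_info("wrist");i=snapshot("wrist")[:,:,::-1];cv2.imwrite("pics/w9.png",i)
out=[]
for n,u,v in(("scene",426,130),("side",352,117)):
    im=snapshot(n)[:,:,::-1].copy();cv2.imwrite(f"pics/{n}9.png",im);ci=camera_info(n)
    K=10;u-=20;v-=27
    z=cv2.resize(im[v:v+54,u:u+40],None,fx=K,fy=K,interpolation=cv2.INTER_CUBIC)
    def circ(c,r,col):
        for a in np.arange(0,360,10):
            q=proj(ci,np.array(c)+r*np.array([np.cos(np.radians(a)),np.sin(np.radians(a)),0]))
            x,y=((q-[u,v]+.5)*K-.5).round().astype(int);cv2.circle(z,(int(x),int(y)),2,col,-1)
    circ([.5625,.1107,.176],.023,(0,0,255)); circ([.5625,.1107,.198],.027,(0,255,255))
    out.append(z)
cv2.imwrite("pics/o9.png",np.hstack(out))
E
```

```text
q [-1.287  0.432  1.342  1.755 -0.438  1.306 -1.45 ] p [0.5628 0.1104 0.3167] yaw -91.9 F [-0.3  1.3 -0.9] M [-0.05  0.13  0.01] gap 0.0899 t 20.1667 zax [0.0027 0.0021]
```

View pics/o9.png

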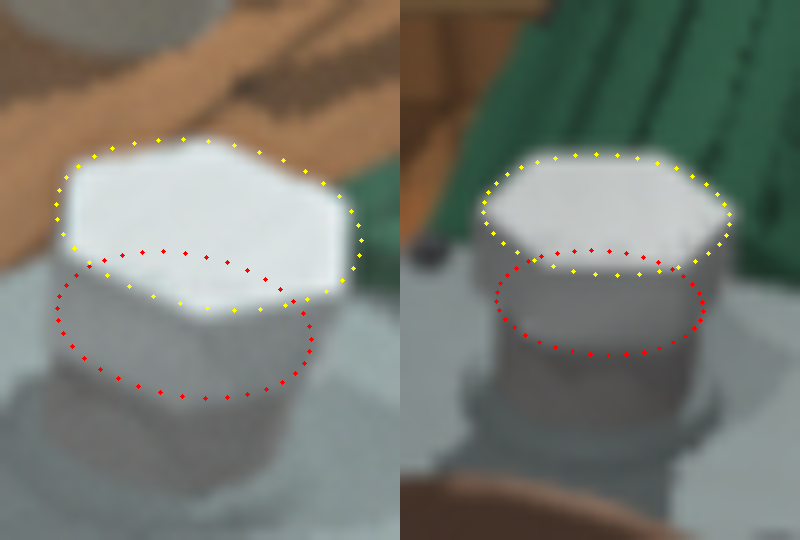

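View pics/scene9.png

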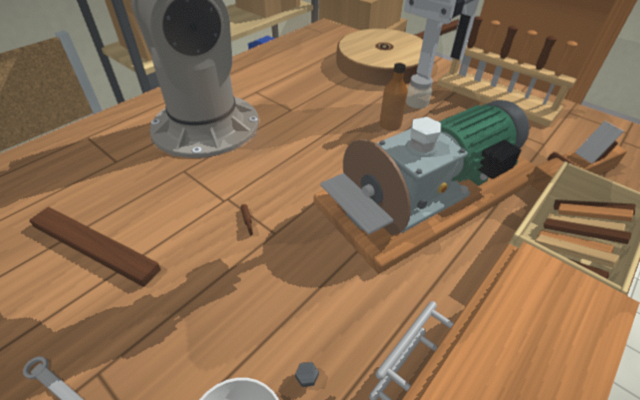

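The head is level and directly on the neck in both views. Its top outline matches the prediction for z = 0.198, and nothing else has moved. Handing in.

```bash
python3 st.py; python3 -c "
from bench import *
print(read_state()['qd'].round(3));print(close_job())"
```

```text
q [-1.287  0.435  1.34   1.758 -0.439  1.305 -1.45 ] p [0.5617 0.1107 0.314 ] yaw -91.9 F [-0.1 -0.6 -0.7] M [0.   0.14 0.06] gap 0.0898 t 20.3167 zax [-0.0008 -0.0002]
[ 0.004  0.013 -0.005  0.007 -0.    -0.     0.   ]
the job is handed in; nothing more can be done
None
```

The filler plug is screwed into the gearbox neck with its hexagon home on the mouth. I let go and handed the job in at 20.3 s.

- **Thread start:** I gripped the plug on its flats and set it upright in the neck. Turning it anticlockwise with about 10 N of pressure, it rode up, then dropped about 5 mm somewhere in the last 30° of a 79° backward turn.
- **Screwing in:** I turned it clockwise about 182° in all. It sank 7.2 mm against the 7 mm expected, at about 0.048 mm per degree, which fits the 16.5 mm lead. The force stayed at or below about 14 N, with no sign of cross-threading.
- **Final checks:** The tool height stopped at 0.1792 m (about 0.180 m expected) and stayed there. In the scene and side views the head is level on the neck, with its top outline where a seated plug should be. The gripper touches nothing, and the other things look undisturbed.

**What disagreed:**
- **No tightening felt:** Over the last 25–30°, once the head was down, I felt no clear rise in torque. The plug is seated, but I did not feel the threads pull tight. I put this down to the 1 mm thread play and stopped there.
- **Neck position:** The camera estimates of the neck differed by up to about 3 mm, so I corrected the last 0.5 mm by feel.

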